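# Change over glued bucket handles

### The arm

A 6-joint arm with a two-finger parallel gripper is mounted at the origin on the work surface. World frame = base frame: x ahead of the robot, y to its left, z up, the work surface at z = 0. Lengths are in m, angles in degrees, forces in N, time in s.
With the tool pointing down it reaches from about 0.35 to 0.725 m from the base axis. Payload 4.3 kg.
Tool frame: the origin (TCP) lies between the finger pads; the fingertips stand 19 mm ahead of it and the grasp point (between the pads) is the TCP; z points along the fingers, y is the line along which they close (so a half turn about z gives the same grasp; the last joint's range is limited). The gripper opens to 85 mm and grips with 20 to 120 N. Pads are 22 mm wide; open, the fingers measure 114 mm over their backs; the gripper's body (76 mm by 85 mm) begins 54 mm behind the grasp point. The pads swing forward as they close: fully open they stand 13 mm farther back than shut.
Start: joints at [65.128, 21.618, 4.641, 73.018, 0, 83.68], TCP at [0.183, 0.545, 0.25] pointing down, gripper open.
Joint ranges: [-156.06, 156.06], [-48.1, 94.91], [-58.44, 69.94], [-101.28, 121.22], [-78.64, 73.56], [-180, 180]. Speed limits (degrees/s): [147.25, 147.25, 180, 180, 180, 180].

### API

Orientations are given as a 3x3 rotation matrix whose columns are the frame's x, y, z axes.
In Python, from workcell import telemetry, imaging, job_done gives the robot as it stands.
- The arm moves only by the tool carry_out, never from a script. Its argument "plan" is a list of rows, each a list of 4 numbers: the shift along the tool's x, y, z in cm, then the turn about the tool's z in degrees. A call has 1 to 8 rows; each row is the pose to reach, as a shift and turn from the pose commanded when the call began, along the tool's axes at that moment; what a row does not reach only later rows make up. A row lasts 1/10 s, in which the tool goes at most 50 mm and 8.59 degrees, less where a joint would pass 70% of its speed; a pose out of reach is approached as far as the arm can. A call with a gripper value outside its range is refused whole. "grip" is the opening, from 0 (shut) to 1 (fully open), set as the call begins (left out, the last holds). The fingers move at their own pace and stop on an object; "grip_force" is the grip in N (left out, the last holds). Time passes only in rows, so rows that repeat a pose let the fingers close. It gives the time, the measured TCP pose, the force, the opening and the grip force at its end, in the units of the state.
- telemetry.get_obs(): the state, without advancing time (a new reading comes with each control period).
- imaging.snapshot(name): name is "side" or "top" or "wrist"; returns a dict with "color" (384x512x3 uint8, blue, green, red), "z_map" (384x512 float32, m along the optical axis (not along the pixel's ray), 0 where there is no reading), "mtx" (3x3 intrinsics, pixels), "cam_to_world" (4x4, takes a point from camera to world coordinates). Camera axes: x right, y down, z forward; pixel columns grow to the right and rows downward; lengths in m; the calibration is good to about 2 mm. A picture is of the moment at which its call begins.
- job_done(): hands the job in; it is judged then, once.
The state is a dict: "time": time; "q": joint angles; "joint_vel": joint speeds; "effort": joint torques, N m; "eef_pos": TCP position; "eef_rot": TCP orientation; "force": force on the tool from outside, world axes, zero at the start; "ft_torque": the same for the moment, N m; "width": opening from 0.0 (shut) to 1.0 (fully open); "finger_force": force on a finger pad.
Only numpy, scipy, OpenCV 4.12 (cv2) and the standard library are available. Lean on these libraries where they do the work, as an engineer would, in place of code of your own. Each camera call takes 0.05 s, during which the arm holds its last target. There are 200 camera calls.

### The job

Change over the glued bucket handles. First take the glue pot off the warmer and stand it upright on the middle of the cork mat. Then take the two dry handles that hang on the drying rack and stand them upright on the plywood board, hang every handle that was standing on the table astride the rack's steel bar, anywhere between its post and the keeper collar, and last shoot the barrel bolt fully home into the collar so that nothing can slip off the open end. Leave the hammer that lies under the bar where it is.

Things in the scene. Friction and masses are not known exactly. Their poses are not given: they have to be found in the camera images.
- bar (a point): on the axis of the drying rack's horizontal steel bar, middle of its free part, 150 mm above the table. Own y runs along the bar towards the bolt, z up. The bar is 20 mm thick and free from y = -175 mm (post) to +153 mm (keeper collar, 32 mm across, 25 mm long). Hung handles fit 80 mm apart, say at y = -120, -40, +40 and +120 mm
- rack: the fixed drying rack, same axes as bar. Origin: on the table, 150 mm under the bar's axis, at y = +45 mm of bar. At one end a wooden post, 30 mm square and 168 mm tall, carries the bar; past the bar's open tip with the keeper collar and a 35 mm gap stands the wooden post of the bolt, 135 mm tall
- bolt (a joint): barrel bolt, travel in m: 0 = fully drawn, 0.060 = fully home in the keeper collar, where it meets its stop. It slides with the bar's axis towards -y of bar, stays where left, and takes about 3 N
- bolt_knob (a point): top of the bolt's upright steel knob, 16 mm thick, standing free from 157 to 195 mm above the table and moving with the bolt. It travels between two guide rings whose tops are 164 mm above the table; keep fingertips above 168 mm. Same axes as bar
- pot: lidded aluminium glue pot, 92 mm across and 81 mm tall, with a rigid arched handle over it, 0.5 kg. Origin: centre of its underside, z up. The handle's wooden grip bar is 18 x 18 mm, 88 mm long along own y, its top 151 mm above the origin; 50 mm of free space under it between two uprights at y = -40 and +40 mm
- board: fixed plywood board for dry handles, 180 mm (own x) x 190 mm (own y), 12 mm thick, at the left. Origin: centre of its underside, z up. Two handles stand on it side by side, say at own y = -45 and +45 mm with their own x along the board's
- dry0: dry bucket handle, same shape as handle0, at the start hanging astride the rack's bar, 86 mm under its axis
- dry1: the other dry bucket handle, same shape as handle0, at the start hanging astride the rack's bar
- warmer: fixed grey glue warmer, 160 x 160 mm, with a round steel hotplate (136 mm) whose top is 56 mm above the table; the pot starts on it. Origin: centre of its underside
- mat: fixed cork mat, 160 x 160 mm, 6 mm thick, beside the warmer. Origin: centre of its underside
- hammer: hammer lying on the table under the bar, along it; bystander, lower than 45 mm, clear of hung handles. Origin on the table
- handle0: glued bucket handle, an arch standing on its two ears: 140 mm across (own x), 54 mm wide (own y), 130 mm tall, 0.22 kg. Origin: midway under the ears, z up. On top a wooden grip, 68 mm long (x), 28 mm wide (y), from 96 to 130 mm above the origin: pinch it from above across its 28 mm. Hung astride the bar, the origin is 86 mm under the bar's axis. 2 to 4 such are there
- handle1: bucket handle like handle0 (None if absent). Of all handles: the two wooden ears, each 20 x 54 x 50 mm tall, stand at own x = -60 and +60 mm and are joined to the grip by steel straps 24 mm wide; between them the arch is open, 100 mm clear, so that the bar passes through along own y
- handle2: bucket handle, same as handle0 (None if absent)
- handle3: bucket handle, same as handle0 (None if absent)

How it is judged:
By the outcome, as a careful person would: the job done as asked, in the order asked, and still so for the second after the job is handed in, with the robot touching nothing.
Of handle0, handle1, handle2, handle3 only 2 to 4 are there at a start; the rules pass over those that are not, and their reading is None.
At some moment in a run one of pot may be knocked a few centimetres aside while the robot is not near it.
It also fails if it takes over 210 s, if anything falls off the work surface, if the arm or the gripper's body presses on something with over 40 N, if the wrist force passes 120 N, or if a joint passes its speed limit or range.

## Working session

There is one attempt and no reset: what is moved stays moved. The work goes in short steps, Python scripts to look and compute and a tool call to move; the robot and the scene stay as the last step left them, time stands still between calls to the robot, and variables do not carry over. Pictures are saved under pics/ and viewed, at most 14 in all, crops included, and the job is handed in when it is done.

Besides the shell and the picture viewer there is one more tool, called by a JSON object that holds its "name" and its "arguments", one argument or row to a line. carry_out: Moves the arm, as the interface text tells. Its arguments: {"type":"object","properties":{"plan":{"type":"array","items":{"type":"array","items":{"type":"number"}}},"grip":{"type":"number"},"grip_force":{"type":"number"}},"required":["plan"]}

```bash
mkdir -p pics; ls; cat > h.py <<'E'
import numpy as np,cv2
from workcell import telemetry,imaging,job_done
def snap(n,f=None):
    s=imaging.snapshot(n)
    if f: cv2.imwrite('pics/'+f,s['color'])
    return s
def cloud(s):
    z=s['z_map'];h,w=z.shape;u,v=np.meshgrid(np.arange(w),np.arange(h));K=s['mtx']
    p=np.stack([(u-K[0,2])/K[0,0]*z,(v-K[1,2])/K[1,1]*z,z,np.ones_like(z)],-1)
    P=(p@s['cam_to_world'].T)[...,:3]; P[z==0]=np.nan
    return P
E
python3 - <<'E'
from h import *
o=telemetry.get_obs();print({k:np.round(v,3) for k,v in o.items()})
a=snap('top','top0.png');b=snap('side','side0.png')
np.savez('s0.npz',P=cloud(a),C=a['color'],P2=cloud(b),C2=b['color'])
for s in(a,b): print(s['cam_to_world'].round(3),s['mtx'])
E
```

```text
pics
{'time': np.float64(0.0), 'q': array([65.128, 21.663,  4.56 , 73.018, -0.   , 83.681]), 'joint_vel': array([ 0.029, -0.053,  0.043,  0.072,  0.128,  0.018]), 'effort': array([-3.0000e-03, -4.6361e+01,  2.6988e+01,  2.1000e-02, -0.0000e+00,
        0.0000e+00]), 'eef_pos': array([0.183, 0.545, 0.249]), 'eef_rot': array([[-0.948,  0.318, -0.001],
       [ 0.318,  0.948, -0.002],
       [ 0.   , -0.002, -1.   ]]), 'force': array([ 0.216,  0.793, -0.287]), 'ft_torque': array([-0.015,  0.001,  0.039]), 'finger_force': np.float64(0.0), 'width': np.float64(1.001)}
[[-0.015 -0.994  0.112  0.383]
 [-1.     0.013 -0.022  0.024]
 [ 0.02  -0.112 -0.993  1.202]
 [ 0.     0.     0.     1.   ]] [[377.02024488   0.         256.20187312]
 [  0.         377.02024488 193.5067199 ]
 [  0.           0.           1.        ]]
[[ 0.754 -0.345  0.559 -0.215]
 [-0.656 -0.425  0.624 -0.801]
 [ 0.022 -0.837 -0.547  0.874]
 [ 0.     0.     0.     1.   ]] [[425.6409845    0.         258.72708496]
 [  0.         425.6409845  184.43853284]
 [  0.           0.           1.        ]]
```

View pics/top0.png

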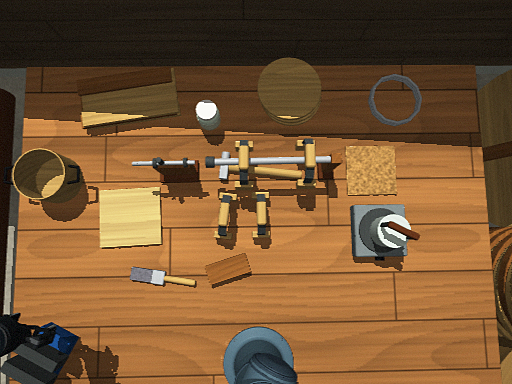

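View pics/side0.png

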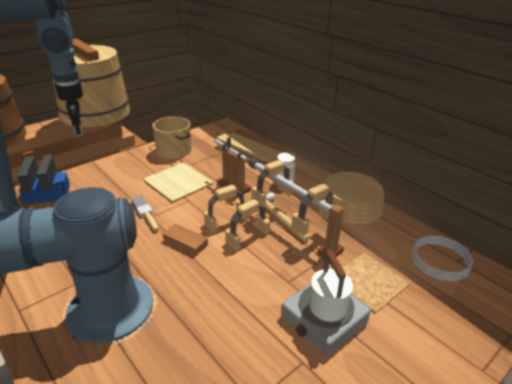

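The top view shows the bar at rows ~160 (post at 330, collar at 210, bolt knob ~172), with dry handles at (244,162) and (309,161). Standing handles are at (224,215) and (262,213), the pot at (390,232), mat at (371,170), and board at (130,217). The side view agrees.

```bash
python3 - <<'E'
from h import *
d=np.load('s0.npz');P=d['P'];C=d['C']
def reg(u0,u1,v0,v1,z0,z1,name,P=P):
    q=P[v0:v1,u0:u1].reshape(-1,3);q=q[(q[:,2]>z0)&(q[:,2]<z1)]
    if len(q)<5: print(name,len(q));return
    c,s,a=cv2.minAreaRect((q[:,:2]*1000).astype(np.float32))
    print(name,len(q),'mean',q.mean(0).round(4),'med z',np.median(q[:,2]).round(4),'rect',np.round(c,1),np.round(s,1),round(a,1))
    m=q[:,:2].mean(0);w,V=np.linalg.eigh(np.cov((q[:,:2]-m).T));print('   dir',np.degrees(np.arctan2(V[1,1],V[0,1])).round(1))
    return q
reg(213,240,185,245,.1,.15,'hA grip');reg(213,240,185,245,.015,.15,'hA all')
reg(245,275,185,245,.1,.15,'hB grip');reg(245,275,185,245,.015,.15,'hB all')
reg(230,257,130,195,.175,.21,'d0 grip');reg(230,257,130,195,.08,.21,'d0 all')
reg(295,320,130,190,.175,.21,'d1 grip');reg(295,320,130,190,.08,.21,'d1 all')
reg(258,295,150,170,.14,.17,'bar');reg(204,217,150,172,.14,.18,'collar')
reg(319,340,145,175,.15,.18,'post')
reg(125,205,150,175,.14,.22,'bolt all');reg(125,205,150,175,.175,.22,'knob')
reg(365,425,205,250,.19,.23,'pot grip');reg(350,420,200,260,.12,.145,'pot lid');reg(345,415,200,265,.03,.06,'warmer')
reg(340,400,140,200,.003,.012,'mat');reg(95,165,180,252,.006,.02,'board')
E
python3 -c "
import cv2;a=cv2.imread('pics/top0.png')[130:260,120:430];cv2.imwrite('pics/c1.png',cv2.resize(a,None,fx=2.5,fy=2.5,interpolation=2))"
```

```text
hA grip 366 mean [0.4501 0.092  0.1219] med z 0.1275 rect [465.7  88.5] [ 38.8 147. ] 72.8
   dir 166.6
hA all 578 mean [0.4483 0.092  0.0982] med z 0.1099 rect [457.1  92.6] [ 59.5 160.2] 79.6
   dir 169.5
hB grip 373 mean [ 0.4548 -0.0109  0.1219] med z 0.1273 rect [465.7  -8.9] [146.1  48.1] 15.5
   dir -170.0
hB all 588 mean [ 0.4517 -0.0106  0.0985] med z 0.1106 rect [455.1  -3.1] [ 73.7 150.6] 89.1
   dir -174.8
d0 grip 275 mean [0.5925 0.035  0.1918] med z 0.1935 rect [592.7  35. ] [24.7 84.4] 89.5
   dir 178.8
d0 all 747 mean [0.5855 0.0354 0.1562] med z 0.162 rect [592.9  36.9] [ 73.5 140.7] 89.4
   dir 178.9
d1 grip 298 mean [ 0.5948 -0.1469  0.1907] med z 0.1929 rect [ 596.2 -147.4] [27.7 85.1] 87.7
   dir -179.9
d1 all 762 mean [ 0.5866 -0.1439  0.157 ] med z 0.1634 rect [ 594.5 -144. ] [ 69.3 140.9] 89.8
   dir -177.7
bar 261 mean [ 0.5944 -0.0555  0.1587] med z 0.1592 rect [595.5 -56.2] [ 19.7 102.1] 0.9
   dir 90.5
collar 122 mean [0.5909 0.1277 0.1623] med z 0.1632 rect [593.6 127.8] [32.1 31. ] 0.8
   dir 109.2
post 193 mean [ 0.5958 -0.209   0.1634] med z 0.1633 rect [ 596.6 -206.2] [29.6 57.6] 1.3
   dir 88.3
bolt all 352 mean [0.5909 0.2583 0.1612] med z 0.1573 rect [591.5 261.2] [ 27.3 173.6] 0.6
   dir 90.4
knob 37 mean [0.5907 0.2641 0.1927] med z 0.1955 rect [591.2 264.4] [13.7 14.5] 19.8
   dir 52.5
pot grip 244 mean [ 0.3924 -0.3861  0.206 ] med z 0.2068 rect [ 392.7 -388.2] [86.9 18.4] 63.8
   dir 63.3
pot lid 704 mean [ 0.39   -0.3837  0.1373] med z 0.1377 rect [ 392.7 -387. ] [90.5 94.5] 77.1
   dir 164.5
warmer 1717 mean [ 0.3949 -0.3587  0.0518] med z 0.0519 rect [ 389.9 -379.1] [172.1 161. ] 0.4
   dir 176.1
mat 2469 mean [ 0.5897 -0.3725  0.0068] med z 0.0067 rect [ 592.8 -372.3] [198.8 194.8] 89.1
   dir 140.1
board 3521 mean [0.4491 0.3939 0.013 ] med z 0.013 rect [454.4 396.3] [213.6 219.3] 89.6
   dir 100.2
```

View pics/c1.png

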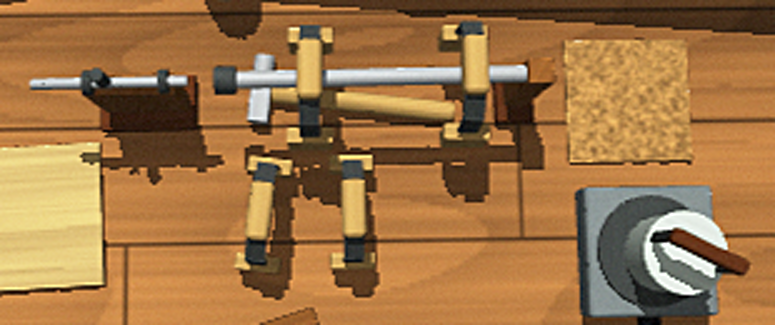

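The crop confirms two standing handles (three and four are absent). The hammer lies under the bar. Next I'll refine the centres and make a go-to helper.

```bash
cat >> h.py <<'E'
def go(*T):
    """for targets (x,y,z,closing-line yaw) in turn: shift cm in present tool axes + turn about tool z"""
    o=telemetry.get_obs();p=o['eef_pos'];R=o['eef_rot'];y0=np.degrees(np.arctan2(R[1,1],R[0,1]))
    print('at',p.round(4),'yaw',round(y0,1),'q',np.round(o['q'],0),'t',o['time'],'w',round(float(o['width']),2),'F',np.round(o['force'],1))
    for x,y,z,a in T:
        q1=np.degrees(np.arctan2(y,x));d=(a-y0+90)%180-90
        print((R.T@(np.array([x,y,z])-p)*100).round(1),'turn',round(-d,1),'q6',round(q1+90-(y0+d),0))
E
python3 - <<'E'
from h import *
d=np.load('s0.npz');P=d['P'];C=d['C']
def st(m,name):
    n,l,s,c=cv2.connectedComponentsWithStats(m.astype(np.uint8));k=1+np.argmax(s[1:,4]);q=P[l==k]
    r=cv2.minAreaRect((q[:,:2]*1000).astype(np.float32));mm=q.mean(0);w,V=np.linalg.eigh(np.cov((q[:,:2]-mm[:2]).T))
    print(name,len(q),mm.round(4),np.round(r[0],1),np.round(r[1],1),round(r[2],1),'dir',np.degrees(np.arctan2(V[1,1],V[0,1])).round(1))
Z=P[...,2];uu,vv=np.meshgrid(np.arange(512),np.arange(384))
B=lambda a,b,c,e:(uu>=a)&(uu<b)&(vv>=c)&(vv<e)
st(B(213,240,185,245)&(Z>.12)&(Z<.14),'A');st(B(245,275,185,245)&(Z>.12)&(Z<.14),'B')
st(B(230,257,130,195)&(Z>.18)&(Z<.21),'d0');st(B(295,320,130,190)&(Z>.18)&(Z<.21),'d1')
hsv=cv2.cvtColor(C,cv2.COLOR_BGR2HSV)
print(hsv[170,371],hsv[170,336],hsv[217,130],hsv[255,130])
st(B(335,405,135,205)&(Z>.0045)&(Z<.015),'mat');st(B(90,175,175,260)&(Z>.009)&(Z<.02),'board')
go((.45,0,.33,0),(.392,-.387,.26,-26.7))
E
```

```text
A 227 [0.447  0.094  0.1298] [447.7  94. ] [28.2 66.8] 81.5 dir 172.4
B 232 [ 0.4487 -0.0137  0.1296] [449.7 -13.9] [26.  66.4] 89.0 dir 179.6
d0 252 [0.5953 0.0349 0.1932] [595.9  35.1] [24.7 71. ] 89.3 dir 179.6
d1 262 [ 0.5985 -0.1469  0.1925] [ 598.4 -147.4] [27.7 68.7] 87.8 dir 179.1
[ 17 153 190] [ 15 170 181] [ 24 103 239] [ 14 158 205]
mat 2068 [ 0.5898 -0.3738  0.0075] [ 591.8 -375. ] [163.8 164.4] 0.7 dir 76.9
board 3367 [0.4485 0.3943 0.0132] [449.4 394.3] [179.9 190.9] 2.7 dir 97.8
at [0.1827 0.5446 0.2495] yaw 71.4 q [65. 22.  5. 73. -0. 84.] t 0.1 w 1.0 F [-0.1  0.4  0. ]
[-42.7 -43.1  -8. ] turn 71.4 q6 90.0
[-49.5 -81.7  -0.9] turn -81.9 q6 -108.0
```

{"name": "carry_out", "arguments": {
  "plan": [
    [-27,-27,-8,0],
    [-27,-27,-8,0],
    [-27,-27,-8,0],
    [-27,-27,-8,0],
    [-27,-27,-8,0],
    [-27,-27,-8,0],
    [-27,-27,-8,0],
    [-27,-27,-8,0]
  ],
  "grip": 0.8
}}

```text
time: 0.9
eef_pos: [0.3534, 0.201, 0.3307]
eef_rot: [[-0.948, 0.319, 0.0], [0.319, 0.948, -0.0], [-0.0, -0.0, -1.0]]
force: [1.1, 0.1, 0.9]
width: 0.801
finger_force: 0.0
```

{"name": "carry_out", "arguments": {
  "plan": [
    [-16,-16,0,0],
    [-16,-16,0,0],
    [-16,-16,0,0],
    [-16,-16,0,0],
    [-16,-16,0,0]
  ]
}}

```text
time: 1.4
eef_pos: [0.4548, -0.0026, 0.3297]
eef_rot: [[-0.947, 0.322, -0.0], [0.322, 0.947, -0.001], [0.0, -0.001, -1.0]]
force: [0.1, 0.8, -0.1]
width: 0.796
finger_force: 0.0
```

{"name": "carry_out", "arguments": {
  "plan": [
    [-7,-38,3,68],
    [-7,-38,3,68],
    [-7,-38,3,68],
    [-7,-38,3,68],
    [-7,-38,3,68],
    [-7,-38,3,68],
    [-7,-38,3,68],
    [-7,-38,3,68]
  ]
}}

```text
time: 2.2
eef_pos: [0.3981, -0.3844, 0.2993]
eef_rot: [[-0.052, 0.999, -0.001], [0.999, 0.052, 0.001], [0.001, -0.001, -1.0]]
force: [0.3, 0.7, 0.2]
width: 0.797
finger_force: 0.0
```

{"name": "carry_out", "arguments": {
  "plan": [
    [0,0,0,30],
    [0,0,0,30],
    [0,0,0,30],
    [0,0,0,30],
    [0,0,0,30]
  ]
}}

```text
time: 2.7
eef_pos: [0.399, -0.3817, 0.2997]
eef_rot: [[0.447, 0.895, -0.001], [0.895, -0.447, 0.001], [0.001, -0.001, -1.0]]
force: [-0.3, -0.3, 0.1]
width: 0.801
finger_force: 0.0
```

```bash
cat > pot.py <<'E'
from h import *
def pot():
    P=cloud(snap('top'));Z=P[...,2]
    for zz in ((.19,.225),(.14,.17)):
        m=(Z>zz[0])&(Z<zz[1])&(P[...,0]>.3)&(P[...,0]<.68)&(P[...,1]<-.28)&(P[...,1]>-.48)
        q=P[m]
        if len(q)>20:
            r=cv2.minAreaRect((q[:,:2]*1000).astype(np.float32));print('pot band',zz,len(q),np.round(r[0],1),np.round(r[1],1),round(r[2],1),np.median(q[:,2]).round(4))
E
python3 - <<'E'
from pot import *
pot();go((.392,-.387,.26,-26.7),(.392,-.387,.198,-26.7))
snap('wrist','w1.png')
E
```

```text
pot band (0.19, 0.225) 215 [ 394.9 -383.2] [75.2 18.3] 63.9 0.2069
pot band (0.14, 0.17) 108 [ 392.6 -382.4] [84.3 91.2] 74.6 0.141
at [ 0.399  -0.3817  0.2998] yaw -26.5 q [-50.  19.   8.  79.   0.  66.] t 2.75 w 0.8 F [-0.4  0.4 -0.1]
[-0.8 -0.4  4. ] turn 0.2 q6 72.0
[-0.8 -0.4 10.2] turn 0.2 q6 72.0
```

{"name": "carry_out", "arguments": {
  "plan": [
    [-0.8,-0.4,5,0],
    [-0.8,-0.4,8,0],
    [-0.8,-0.4,10,0],
    [-0.8,-0.4,10.2,0],
    [-0.8,-0.4,10.2,0]
  ]
}}

```text
time: 3.3
eef_pos: [0.3919, -0.3869, 0.1982]
eef_rot: [[0.446, 0.895, -0.001], [0.895, -0.446, 0.001], [0.001, -0.001, -1.0]]
force: [0.8, -0.8, 0.1]
width: 0.799
finger_force: 0.0
```

{"name": "carry_out", "arguments": {
  "plan": [
    [0,0,0,0],
    [0,0,0,0],
    [0,0,0,0],
    [0,0,0,0],
    [0,0,0,0],
    [0,0,0,0],
    [0,0,0,0],
    [0,0,0,0]
  ],
  "grip": 0,
  "grip_force": 60
}}

```text
time: 4.1
eef_pos: [0.3925, -0.3878, 0.1994]
eef_rot: [[0.447, 0.895, 0.001], [0.895, -0.447, -0.002], [-0.001, 0.002, -1.0]]
force: [-0.9, 1.3, 4.7]
width: 0.197
finger_force: 60.2
```

```bash
python3 - <<'E'
from h import *
snap('wrist','w2.png')
go((.392,-.387,.26,-26.7),(.591,-.375,.26,-26.7),(.591,-.375,.149,-26.7))
E
```

```text
at [ 0.3925 -0.3878  0.1994] yaw -26.6 q [-51.  20.  -5.  65.  -0.  65.] t 4.15 w 0.2 F [-0.4  0.1  6.4]
[ 0.  -0.1 -6.1] turn 0.1 q6 72.0
[10.  17.2 -6. ] turn 0.1 q6 84.0
[10.  17.2  5.1] turn 0.1 q6 84.0
```

{"name": "carry_out", "arguments": {
  "plan": [
    [0,0,-2,0],
    [0,0,-4.5,0],
    [0,0,-7,0],
    [1,1.8,-7,0],
    [2.5,4,-7,0],
    [4,6.5,-7,0],
    [5.5,9,-7,0],
    [7,11.5,-7,0]
  ]
}}

```text
time: 4.95
eef_pos: [0.5266, -0.3751, 0.2662]
eef_rot: [[0.447, 0.895, -0.003], [0.895, -0.447, 0.003], [0.001, -0.004, -1.0]]
force: [-0.2, -0.9, -5.2]
width: 0.196
finger_force: 59.6
```

{"name": "carry_out", "arguments": {
  "plan": [
    [1.5,2.7,0,0],
    [2.5,4.5,0,0],
    [3,5.5,0,0],
    [3,5.7,0,0],
    [3,5.7,3,0],
    [3,5.7,5.5,0],
    [3,5.7,7,0],
    [3,5.7,8,0]
  ]
}}

```text
time: 5.75
eef_pos: [0.5885, -0.3738, 0.1852]
eef_rot: [[0.448, 0.894, -0.005], [0.894, -0.448, 0.003], [0.001, -0.006, -1.0]]
force: [-0.2, -0.1, -5.7]
width: 0.195
finger_force: 59.6
```

```bash
python3 - <<'E'
from h import *
snap('side','s2.png')
go((.591,-.375,.149,-26.7))
E
```

```text
at [ 0.5885 -0.3737  0.1842] yaw -26.6 q [-38.  38.  22.  74.  -0.  79.] t 5.8 w 0.2 F [-0.2 -0.2 -7.5]
[-0.   0.3  3.5] turn 0.1 q6 84.0
```

View pics/s2.png

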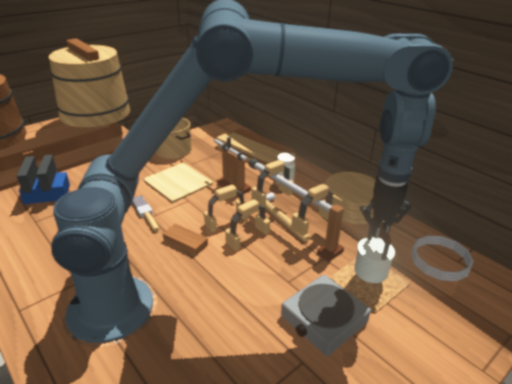

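The picture shows the pot at (375,260), upright above the mat. Lowering it.

{"name": "carry_out", "arguments": {
  "plan": [
    [0,0.2,1.5,0],
    [0,0.2,2.5,0],
    [0,0.2,3.2,0],
    [0,0.2,3.5,0],
    [0,0.2,3.5,0]
  ]
}}

```text
time: 6.3
eef_pos: [0.5922, -0.3754, 0.153]
eef_rot: [[0.447, 0.894, -0.001], [0.894, -0.447, 0.001], [0.0, -0.001, -1.0]]
force: [0.5, -0.2, -6.1]
width: 0.198
finger_force: 59.6
```

{"name": "carry_out", "arguments": {
  "plan": [
    [0,0,0,0],
    [0,0,0,0],
    [0,0,0,0],
    [0,0,0,0],
    [0,0,0,0]
  ],
  "grip": 0.7
}}

```text
time: 6.8
eef_pos: [0.5927, -0.3757, 0.1539]
eef_rot: [[0.447, 0.895, 0.001], [0.895, -0.447, -0.001], [-0.0, 0.001, -1.0]]
force: [0.1, -0.6, -0.5]
width: 0.699
finger_force: 0.0
```

{"name": "carry_out", "arguments": {
  "plan": [
    [0,0,-2,0],
    [0,0,-5,0],
    [0,0,-9,0],
    [0,0,-13,0],
    [0,0,-17,0],
    [0,0,-19,0],
    [0,0,-19,0]
  ]
}}

```text
time: 7.5
eef_pos: [0.5934, -0.3763, 0.3475]
eef_rot: [[0.447, 0.895, 0.006], [0.895, -0.447, -0.005], [-0.001, 0.008, -1.0]]
force: [0.4, -0.6, 0.0]
width: 0.698
finger_force: 0.0
```

```bash
python3 - <<'E'
from pot import *
pot()
go((.45,-.147,.33,90),(.5965,-.147,.25,90))
E
```

```text
pot band (0.14, 0.17) 220 [ 592.5 -375.1] [86.1 20.1] 63.8 0.1568
at [ 0.5933 -0.3762  0.345 ] yaw -26.6 q [-38.  43.  54. 101.   0.  79.] t 7.55 w 0.7 F [ 0.3 -0.   0.8]
[ 14.1 -23.1   1.4] turn 63.4 q6 162.0
[ 20.7 -10.    9.4] turn 63.4 q6 166.0
```

{"name": "carry_out", "arguments": {
  "plan": [
    [4,-4,1,-8],
    [8,-7,1,-16],
    [10,-9,1,-25],
    [13,-11,1,-34],
    [15,-13,1,-42],
    [17,-13,1,-51],
    [18,-13,1,-59],
    [18,-13,1,-68]
  ]
}}

```text
time: 8.35
eef_pos: [0.556, -0.1544, 0.3312]
eef_rot: [[-0.647, 0.762, -0.003], [0.762, 0.647, 0.002], [0.003, -0.001, -1.0]]
force: [-1.2, 0.0, -0.1]
width: 0.702
finger_force: 0.0
```

{"name": "carry_out", "arguments": {
  "plan": [
    [0,0,0,-8],
    [0,0,0,-17],
    [0,0,0,-25],
    [0,0,0,-34],
    [0,0,0,-42],
    [0,0,0,-49],
    [0,0,0,-49]
  ],
  "grip": 0.65
}}

```text
time: 9.05
eef_pos: [0.5557, -0.156, 0.3313]
eef_rot: [[-1.0, 0.02, -0.003], [0.02, 1.0, 0.001], [0.003, 0.001, -1.0]]
force: [0.1, 0.1, -0.7]
width: 0.649
finger_force: 0.0
```

```bash
cat > hd.py <<'E'
from h import *
def grips(P,show=True):
    """wooden grips: tops in height bands (standing, on board, hung)"""
    Z=P[...,2];out=[]
    for nm,lo,hi,xr,yr in (('stand',.118,.140,(.3,.545),(-.25,.28)),('board',.128,.155,(.3,.6),(.29,.5)),('hung',.178,.205,(.53,.66),(-.24,.13))):
        m=(Z>lo)&(Z<hi)&(P[...,0]>xr[0])&(P[...,0]<xr[1])&(P[...,1]>yr[0])&(P[...,1]<yr[1])
        n,l,s,c=cv2.connectedComponentsWithStats(m.astype(np.uint8))
        for k in range(1,n):
            if s[k,4]<60: continue
            q=P[l==k];r=cv2.minAreaRect((q[:,:2]*1000).astype(np.float32));w,V=np.linalg.eigh(np.cov(q[:,:2].T))
            print(nm,s[k,4],np.round(r[0],1),np.round(r[1],1),'z',np.median(q[:,2]).round(4),'closing yaw',round((np.degrees(np.arctan2(V[1,1],V[0,1]))+90)%180,1))
E
python3 - <<'E'
from hd import *
s=snap('wrist','w3.png');grips(cloud(s));print('top');grips(cloud(snap('top')))
go((.597,-.147,.25,89),(.597,-.147,.187,89))
E
```

```text
stand 2034 [447.4  93. ] [28.  68.2] z 0.1285 closing yaw 88.3
stand 2067 [449.2 -14.8] [27.2 67.8] z 0.1287 closing yaw 89.8
stand 167 [ 534.7 -147.3] [24.  10.1] z 0.1282 closing yaw 177.3
stand 179 [535.5  35.5] [ 6.8 25.5] z 0.1296 closing yaw 5.2
hung 2535 [595.5  33.5] [27.3 70.4] z 0.1922 closing yaw 88.0
hung 2048 [ 598.1 -148.4] [28.  70.8] z 0.1925 closing yaw 89.2
top
stand 67 [ 535.3 -146.5] [49.7 15. ] z 0.1202 closing yaw 174.6
stand 230 [449.6 -14. ] [26. 66.] z 0.1297 closing yaw 89.5
stand 229 [447.8  94.3] [28.  66.9] z 0.1298 closing yaw 82.5
hung 258 [594.3  35.1] [24.7 77.5] z 0.1935 closing yaw 89.1
at [ 0.556  -0.1561  0.332 ] yaw 88.7 q [-22.  22.  17.  85.   0. -21.] t 9.15 w 0.65 F [ 0.1 -0.  -0.3]
[-4.1  1.   8.2] turn -0.3 q6 -13.0
[-4.1  1.  14.5] turn -0.3 q6 -13.0
```

View pics/w3.png

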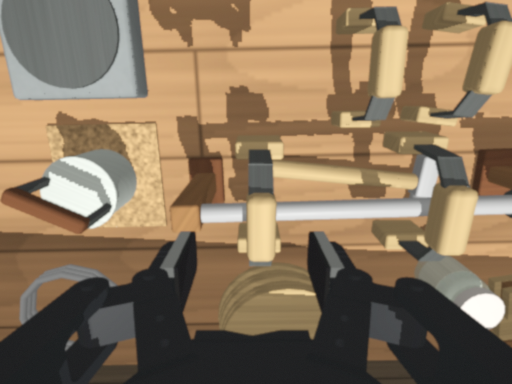

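The wrist picture shows d1's grip at (260,225) centred between the fingers, with the bar clear and the pot standing on the mat at left. Descending on d1.

{"name": "carry_out", "arguments": {
  "plan": [
    [-2,0.4,3,0],
    [-4.2,0.8,6,0],
    [-4.2,0.8,10,0],
    [-4.2,0.8,12.5,0],
    [-4.2,0.8,14,0],
    [-4.2,0.8,14.4,0],
    [-4.2,0.8,14.4,0]
  ]
}}

```text
time: 9.85
eef_pos: [0.5981, -0.149, 0.1885]
eef_rot: [[-1.0, 0.021, -0.002], [0.021, 1.0, 0.001], [0.002, 0.001, -1.0]]
force: [-0.2, -0.0, -0.1]
width: 0.647
finger_force: 0.0
```

{"name": "carry_out", "arguments": {
  "plan": [
    [0,0,0,0],
    [0,0,0,0],
    [0,0,0,0],
    [0,0,0,0],
    [0,0,0,0],
    [0,0,0,0]
  ],
  "grip": 0
}}

```text
time: 10.45
eef_pos: [0.5998, -0.1493, 0.1909]
eef_rot: [[-1.0, 0.02, 0.003], [0.02, 1.0, -0.0], [-0.003, -0.0, -1.0]]
force: [0.3, 1.6, 6.2]
width: 0.315
finger_force: 60.3
```

{"name": "carry_out", "arguments": {
  "plan": [
    [0,0,-2,0],
    [0,0,-4,0],
    [0,0,-6.5,0],
    [0,0,-9,0],
    [0,0,-12,0],
    [0,0,-14.5,0],
    [0,0,-14.5,0]
  ]
}}

```text
time: 11.15
eef_pos: [0.6, -0.1499, 0.3376]
eef_rot: [[-1.0, 0.02, 0.006], [0.02, 1.0, -0.002], [-0.006, -0.002, -1.0]]
force: [0.8, 0.6, -2.5]
width: 0.32
finger_force: 59.7
```

```bash
python3 - <<'E'
from h import *
go((.449,.2,.34,90),(.449,.44,.34,90),(.449,.44,.135,90))
E
```

```text
at [ 0.6    -0.1499  0.3376] yaw 88.8 q [-20.  27.  26.  88.  -0. -19.] t 11.15 w 0.32 F [ 0.8  0.6 -2.5]
[15.8 34.7 -0.4] turn -1.2 q6 24.0
[16.3 58.7 -0.5] turn -1.2 q6 44.0
[16.4 58.7 20. ] turn -1.2 q6 44.0
```

{"name": "carry_out", "arguments": {
  "plan": [
    [0.5,2,-0.6,0],
    [1.5,5,-1,0],
    [2.5,9,-1,0],
    [3.5,13,-1,0],
    [4.5,17,-1,0],
    [5.8,21,-1,0],
    [7,25,-1,0],
    [8,29,-1,0]
  ]
}}

```text
time: 11.95
eef_pos: [0.5224, 0.1442, 0.3423]
eef_rot: [[-1.0, 0.02, -0.003], [0.02, 1.0, -0.0], [0.003, -0.0, -1.0]]
force: [0.5, 0.4, -2.7]
width: 0.31
finger_force: 59.9
```

{"name": "carry_out", "arguments": {
  "plan": [
    [1,4,0,0],
    [2,8,0,0],
    [3,12,0,0],
    [4.2,16,0,0],
    [5.4,20,0,0],
    [6.6,24,0,0],
    [7.6,27.5,0,0],
    [8.2,29.5,0,0]
  ]
}}

```text
time: 12.75
eef_pos: [0.4459, 0.4415, 0.3416]
eef_rot: [[-1.0, 0.017, -0.004], [0.017, 1.0, -0.002], [0.004, -0.002, -1.0]]
force: [1.3, 0.2, -3.7]
width: 0.314
finger_force: 59.9
```

{"name": "carry_out", "arguments": {
  "plan": [
    [0,0,3,0],
    [0,0,6,0],
    [0,0,9,0],
    [0,0,12,0],
    [0,0,14,0],
    [0,0,15,0]
  ]
}}

```text
time: 13.35
eef_pos: [0.4455, 0.4373, 0.1897]
eef_rot: [[-1.0, 0.019, -0.006], [0.02, 1.0, -0.005], [0.006, -0.005, -1.0]]
force: [-0.3, -0.1, -2.9]
width: 0.316
finger_force: 60.1
```

```bash
python3 - <<'E'
from h import *
go((.449,.439,.139,90))
E
```

```text
at [0.4455 0.4373 0.1897] yaw 88.9 q [39. 29.  7. 69.  0. 40.] t 13.35 w 0.32 F [-0.3 -0.1 -2.9]
[-0.4  0.2  5.1] turn -1.1 q6 44.0
```

{"name": "carry_out", "arguments": {
  "plan": [
    [-0.3,0.2,2,-1],
    [-0.3,0.2,3.5,-1],
    [-0.3,0.2,4.5,-1],
    [-0.3,0.2,5.1,-1],
    [-0.3,0.2,5.1,-1],
    [-0.3,0.2,5.1,-1]
  ]
}}

```text
time: 13.95
eef_pos: [0.4517, 0.4412, 0.1439]
eef_rot: [[-1.0, 0.002, 0.001], [0.002, 1.0, 0.001], [-0.001, 0.001, -1.0]]
force: [0.2, 0.3, -3.5]
width: 0.314
finger_force: 60.1
```

```bash
python3 - <<'E'
from hd import *
go((.449,.439,.139,90))
P=cloud(snap('side'));m=(abs(P[...,0]-.449)<.1)&(abs(P[...,1]-.439)<.045)&(P[...,2]<.05)&(P[...,2]>.005)
q=P[m];print(len(q),np.percentile(q[:,2],[2,10,30,50]))
E
```

```text
at [0.4517 0.4412 0.1439] yaw 89.9 q [39. 31.  3. 62.  0. 39.] t 13.95 w 0.31 F [ 0.2  0.3 -3.5]
[ 0.3 -0.2  0.5] turn -0.1 q6 44.0
648 [0.00828368 0.01147512 0.01337234 0.01464625]
```

{"name": "carry_out", "arguments": {
  "plan": [
    [0,0,0.3,0],
    [0,0,0.5,0],
    [0,0,0.6,0],
    [0,0,0.6,0]
  ]
}}

```text
time: 14.4
eef_pos: [0.4511, 0.4417, 0.1427]
eef_rot: [[-1.0, 0.002, 0.002], [0.002, 1.0, 0.003], [-0.002, 0.003, -1.0]]
force: [-10.9, -5.8, 24.5]
width: 0.315
finger_force: 63.7
```

{"name": "carry_out", "arguments": {
  "plan": [
    [0,0,0,0],
    [0,0,0,0],
    [0,0,0,0],
    [0,0,0,0]
  ],
  "grip": 0.6
}}

```text
time: 14.8
eef_pos: [0.4517, 0.4407, 0.1369]
eef_rot: [[-1.0, 0.003, -0.0], [0.003, 1.0, -0.0], [0.0, -0.0, -1.0]]
force: [0.1, -0.1, -0.8]
width: 0.594
finger_force: 0.0
```

{"name": "carry_out", "arguments": {
  "plan": [
    [0,0,-2,0],
    [0,0,-5,0],
    [0,0,-10,0],
    [0,0,-15,0],
    [0,0,-19,0],
    [0,0,-19,0]
  ]
}}

```text
time: 15.4
eef_pos: [0.4536, 0.4424, 0.3342]
eef_rot: [[-1.0, 0.003, 0.009], [0.003, 1.0, 0.007], [-0.009, 0.007, -1.0]]
force: [0.2, 0.9, -0.2]
width: 0.601
finger_force: 0.0
```

```bash
python3 - <<'E'
from hd import *
grips(cloud(snap('wrist','w4.png')));go((.5965,.034,.33,88.5))
E
```

```text
board 1595 [445.1 441.9] [65.9 27.8] z 0.1409 closing yaw 90.3
board 110 [588.5 293.3] [13.5 13.5] z 0.1345 closing yaw 96.6
at [0.4531 0.442  0.3307] yaw 89.8 q [39. 29. 28. 89.  0. 39.] t 15.45 w 0.6 F [ 0.6 -0.4 -0.3]
[-14.4 -40.8  -0. ] turn 1.3 q6 5.0
```

{"name": "carry_out", "arguments": {
  "plan": [
    [-1.7,-5,0,0],
    [-3.4,-10,0,0],
    [-5,-15,0,0],
    [-6.7,-20,0,0],
    [-8.4,-25,0,0],
    [-10,-30,0,0],
    [-11.8,-35,0,1],
    [-13.5,-39,0,1]
  ]
}}

```text
time: 16.25
eef_pos: [0.5803, 0.0603, 0.3253]
eef_rot: [[-1.0, 0.021, -0.003], [0.021, 1.0, 0.0], [0.003, 0.0, -1.0]]
force: [0.5, 0.7, -0.2]
width: 0.598
finger_force: 0.0
```

{"name": "carry_out", "arguments": {
  "plan": [
    [-0.9,-1.8,0,0],
    [-0.9,-1.8,0,0],
    [-0.9,-1.8,0,0]
  ]
}}

```text
time: 16.55
eef_pos: [0.5888, 0.0441, 0.3255]
eef_rot: [[-1.0, 0.021, -0.003], [0.021, 1.0, 0.001], [0.003, 0.001, -1.0]]
force: [-0.1, -0.4, -1.0]
width: 0.604
finger_force: 0.0
```

```bash
python3 - <<'E'
from hd import *
grips(cloud(snap('wrist','w5.png')));go((.596,.034,.187,88.5))
E
```

```text
stand 1945 [454.1 -13.7] [28.4 58.7] z 0.1288 closing yaw 89.8
stand 1829 [453.6  93.5] [28.2 56.5] z 0.1288 closing yaw 81.4
stand 94 [535.6  35.7] [23.5  2.3] z 0.13 closing yaw 179.0
hung 2305 [595.8  34.8] [27.6 70.6] z 0.1927 closing yaw 89.2
at [0.5887 0.0449 0.326 ] yaw 88.9 q [-2. 24. 19. 85.  0. -1.] t 16.6 w 0.6 F [-0.3  0.1 -0.3]
[-0.8 -1.1 13.9] turn 0.4 q6 5.0
```

{"name": "carry_out", "arguments": {
  "plan": [
    [-0.8,-1.1,4,0],
    [-0.8,-1.1,8,0],
    [-0.8,-1.1,11,0],
    [-0.8,-1.1,13,0],
    [-0.8,-1.1,14,0],
    [-0.8,-1.1,14,0]
  ]
}}

```text
time: 17.2
eef_pos: [0.5957, 0.0344, 0.1859]
eef_rot: [[-1.0, 0.018, -0.003], [0.018, 1.0, 0.0], [0.003, 0.0, -1.0]]
force: [0.4, 0.3, -0.2]
width: 0.599
finger_force: 0.0
```

{"name": "carry_out", "arguments": {
  "plan": [
    [0,0,0,0],
    [0,0,0,0],
    [0,0,0,0],
    [0,0,0,0],
    [0,0,0,0],
    [0,0,0,0]
  ],
  "grip": 0
}}

```text
time: 17.8
eef_pos: [0.5984, 0.0335, 0.1891]
eef_rot: [[-1.0, 0.02, 0.004], [0.02, 1.0, 0.001], [-0.004, 0.001, -1.0]]
force: [-0.7, 2.2, 5.4]
width: 0.315
finger_force: 60.7
```

{"name": "carry_out", "arguments": {
  "plan": [
    [0,0,-2,0],
    [0,0,-4,0],
    [0,0,-6.5,0],
    [0,0,-9,0],
    [0,0,-12,0],
    [0,0,-15,0],
    [0,0,-15.5,0]
  ]
}}

```text
time: 18.5
eef_pos: [0.5985, 0.0325, 0.3458]
eef_rot: [[-1.0, 0.02, 0.006], [0.02, 1.0, -0.001], [-0.006, -0.001, -1.0]]
force: [1.2, 0.5, -2.6]
width: 0.317
finger_force: 59.8
```

{"name": "carry_out", "arguments": {
  "plan": [
    [1.5,3,0,0],
    [3.5,7,0,0],
    [5.5,11,0,0],
    [7.5,15,0,0],
    [9.5,19,0,0],
    [11.5,23,0,0],
    [13.5,27,0,0],
    [14.8,30,0,0]
  ]
}}

```text
time: 19.3
eef_pos: [0.4534, 0.3377, 0.3406]
eef_rot: [[-1.0, 0.019, -0.002], [0.019, 1.0, -0.001], [0.002, -0.001, -1.0]]
force: [1.0, -1.1, -2.1]
width: 0.312
finger_force: 60.0
```

```bash
python3 - <<'E'
from h import *
go((.447,.350,.144,90))
E
```

```text
at [0.4534 0.3377 0.3406] yaw 88.9 q [30. 21. 16. 86.  0. 31.] t 19.3 w 0.31 F [ 1.  -1.1 -2.1]
[ 0.6  1.2 19.7] turn -1.1 q6 38.0
```

{"name": "carry_out", "arguments": {
  "plan": [
    [0.3,1,3,-1],
    [0.3,1,6,-1],
    [0.3,1,9,-1],
    [0.3,1,12,-1],
    [0.3,1,15,-1],
    [0.3,1,17,-1],
    [0.3,1,18,-1],
    [0.3,1,18,-1]
  ]
}}

```text
time: 20.1
eef_pos: [0.4509, 0.3449, 0.1598]
eef_rot: [[-1.0, 0.003, -0.004], [0.003, 1.0, -0.003], [0.004, -0.003, -1.0]]
force: [0.2, 0.4, -2.4]
width: 0.317
finger_force: 60.0
```

```bash
python3 - <<'E'
from h import *
go((.447,.350,.142,90))
E
```

```text
at [0.4509 0.3449 0.1598] yaw 89.8 q [31. 23. -6. 61. -0. 31.] t 20.1 w 0.32 F [ 0.2  0.4 -2.4]
[0.4 0.5 1.8] turn -0.2 q6 38.0
```

{"name": "carry_out", "arguments": {
  "plan": [
    [0.2,0.2,1,0],
    [0.2,0.2,1.5,0],
    [0.2,0.2,1.8,0],
    [0.2,0.2,1.9,0],
    [0.2,0.2,1.9,0]
  ]
}}

```text
time: 20.6
eef_pos: [0.4507, 0.3481, 0.1435]
eef_rot: [[-1.0, 0.003, 0.0], [0.003, 1.0, 0.0], [-0.0, 0.0, -1.0]]
force: [0.3, -0.1, -2.4]
width: 0.315
finger_force: 59.9
```

{"name": "carry_out", "arguments": {
  "plan": [
    [0,0,0,0],
    [0,0,0,0],
    [0,0,0,0],
    [0,0,0,0]
  ],
  "grip": 0.6
}}

```text
time: 21.0
eef_pos: [0.4508, 0.3482, 0.1437]
eef_rot: [[-1.0, 0.003, 0.001], [0.003, 1.0, 0.001], [-0.001, 0.001, -1.0]]
force: [-0.3, -1.4, 1.1]
width: 0.601
finger_force: 0.0
```

{"name": "carry_out", "arguments": {
  "plan": [
    [0,0,-2,0],
    [0,0,-5,0],
    [0,0,-10,0],
    [0,0,-15,0],
    [0,0,-19,0],
    [0,0,-19,0]
  ]
}}

```text
time: 21.6
eef_pos: [0.4527, 0.3494, 0.3403]
eef_rot: [[-1.0, 0.003, 0.01], [0.003, 1.0, 0.006], [-0.01, 0.006, -1.0]]
force: [1.0, 0.5, -0.4]
width: 0.597
finger_force: 0.0
```

```bash
python3 - <<'E'
from pot import *;from hd import *
grips(cloud(snap('wrist','w6.png')));pot();go((.448,.0935,.33,82))
E
```

```text
stand 1691 [447.6  96. ] [27.9 67.1] z 0.1286 closing yaw 82.9
board 1527 [445.4 348.9] [66.7 27.9] z 0.1409 closing yaw 89.4
board 1609 [445.3 441.7] [28.2 66.5] z 0.1408 closing yaw 89.6
board 359 [590.1 318.9] [59.  15.3] z 0.1517 closing yaw 179.3
pot band (0.14, 0.17) 220 [ 591.7 -375.4] [87.  19.8] 63.1 0.1564
at [0.4513 0.3485 0.3346] yaw 89.8 q [31. 21. 16. 85.  0. 31.] t 21.7 w 0.6 F [-0.3  0.1 -0.4]
[  0.3 -25.5   0.4] turn 7.8 q6 20.0
```

{"name": "carry_out", "arguments": {
  "plan": [
    [0,-5,0,0],
    [0,-10,0,0],
    [0.3,-15,0,3],
    [0.3,-20,0,7.5],
    [0.3,-25.4,0,7.5],
    [0.3,-25.4,3,7.5],
    [0.3,-25.4,7,7.5],
    [0.3,-25.4,10,7.5]
  ]
}}

```text
time: 22.5
eef_pos: [0.4449, 0.0931, 0.2297]
eef_rot: [[-0.991, 0.135, -0.004], [0.135, 0.991, -0.0], [0.004, -0.001, -1.0]]
force: [0.4, 0.3, -0.0]
width: 0.597
finger_force: 0.0
```

```bash
python3 - <<'E'
from hd import *
grips(cloud(snap('wrist')));go((.4475,.095,.12,82.3))
E
```

```text
stand 2839 [446.7  94.8] [27.9 66.2] z 0.129 closing yaw 82.4
stand 2934 [448.4 -12.3] [26.9 66.4] z 0.1288 closing yaw 90.5
at [0.4417 0.0931 0.225 ] yaw 82.3 q [  4.   9. -17.  66.   0.  12.] t 22.55 w 0.6 F [-2.1 -0.7 -2.8]
[-0.7  0.3 10.5] turn -0.0 q6 20.0
```

{"name": "carry_out", "arguments": {
  "plan": [
    [-0.5,0.2,4,0],
    [-0.5,0.2,7,0],
    [-0.5,0.2,9,0],
    [-0.5,0.2,10.2,0],
    [-0.5,0.2,10.2,0]
  ]
}}

```text
time: 23.05
eef_pos: [0.4494, 0.0953, 0.129]
eef_rot: [[-0.991, 0.133, -0.006], [0.133, 0.991, -0.0], [0.006, -0.001, -1.0]]
force: [-0.1, -0.6, -0.4]
width: 0.599
finger_force: 0.0
```

{"name": "carry_out", "arguments": {
  "plan": [
    [0,0,0,0],
    [0,0,0,0],
    [0,0,0,0],
    [0,0,0,0],
    [0,0,0,0],
    [0,0,0,0]
  ],
  "grip": 0
}}

```text
time: 23.65
eef_pos: [0.4527, 0.0953, 0.1321]
eef_rot: [[-0.991, 0.133, 0.002], [0.133, 0.991, 0.0], [-0.002, 0.0, -1.0]]
force: [-0.6, -1.8, 6.6]
width: 0.311
finger_force: 60.7
```

```bash
python3 - <<'E'
from hd import *
go((.4475,.095,.34,82.3),(.5945,.02,.34,90.5))
E
```

```text
at [0.4527 0.0953 0.1321] yaw 82.3 q [  4.  13. -26.  51.  -0.  12.] t 23.65 w 0.31 F [-0.6 -1.8  6.6]
[  0.5  -0.1 -20.8] turn 0.0 q6 20.0
[-15.1  -5.6 -20.8] turn -8.2 q6 1.0
```

The grasp is shallow, so I'll regrasp lower.

{"name": "carry_out", "arguments": {
  "plan": [
    [0,0,0,0],
    [0,0,0,0],
    [0,0,0,0],
    [0.3,0,0.6,0],
    [0.3,0,1,0],
    [0.3,0,1,0],
    [0.3,0,1,0]
  ],
  "grip": 0.6
}}

```text
time: 24.35
eef_pos: [0.4488, 0.0957, 0.121]
eef_rot: [[-0.991, 0.133, -0.001], [0.133, 0.991, 0.0], [0.001, -0.0, -1.0]]
force: [0.5, 0.8, 0.4]
width: 0.601
finger_force: 0.0
```

{"name": "carry_out", "arguments": {
  "plan": [
    [0,0,0,0],
    [0,0,0,0],
    [0,0,0,0],
    [0,0,0,0],
    [0,0,0,0],
    [0,0,0,0]
  ],
  "grip": 0
}}

```text
time: 24.95
eef_pos: [0.4494, 0.0956, 0.1216]
eef_rot: [[-0.991, 0.133, 0.001], [0.133, 0.991, -0.0], [-0.001, -0.0, -1.0]]
force: [-0.1, -1.5, 2.6]
width: 0.311
finger_force: 59.7
```

```bash
python3 - <<'E'
from hd import *
go((.4475,.095,.34,82.3),(.5945,.02,.34,90.5))
E
```

```text
at [0.4494 0.0956 0.1216] yaw 82.3 q [  4.  13. -27.  50.  -0.  12.] t 24.95 w 0.31 F [-0.1 -1.5  2.6]
[  0.2  -0.1 -21.8] turn 0.0 q6 20.0
[-15.4  -5.6 -21.8] turn -8.2 q6 1.0
```

{"name": "carry_out", "arguments": {
  "plan": [
    [0,0,-2,0],
    [0,0,-5,0],
    [0,0,-9,0],
    [0,0,-13,0],
    [0,0,-17,0],
    [0,0,-20,0],
    [0,0,-22,0],
    [0,0,-22,0]
  ]
}}

```text
time: 25.75
eef_pos: [0.4504, 0.0961, 0.3435]
eef_rot: [[-0.991, 0.133, 0.005], [0.133, 0.991, 0.001], [-0.004, 0.002, -1.0]]
force: [1.8, -0.6, -2.8]
width: 0.314
finger_force: 59.5
```

{"name": "carry_out", "arguments": {
  "plan": [
    [-3,-1,0,-3],
    [-6.5,-2.5,0,-6],
    [-10,-4,0,-8],
    [-13,-5,0,-8],
    [-15,-5.6,0,-8],
    [-15.2,-5.6,0,-8],
    [-15.2,-5.6,0,-8]
  ]
}}

```text
time: 26.45
eef_pos: [0.5917, 0.0201, 0.3391]
eef_rot: [[-1.0, -0.006, -0.004], [-0.006, 1.0, 0.001], [0.004, 0.001, -1.0]]
force: [-0.5, 0.1, -2.0]
width: 0.316
finger_force: 59.4
```

```bash
python3 - <<'E'
from hd import *
go((.5955,.02,.188,90.5))
E
```

```text
at [0.5917 0.0201 0.3391] yaw 90.3 q [-4. 24. 22. 88.  0. -5.] t 26.45 w 0.32 F [-0.5  0.1 -2. ]
[-0.4 -0.  15.1] turn -0.2 q6 1.0
```

{"name": "carry_out", "arguments": {
  "plan": [
    [-0.3,0,3,0],
    [-0.3,0,6,0],
    [-0.3,0,9,0],
    [-0.3,0,11.5,0],
    [-0.3,0,13.5,0],
    [-0.3,0,14.5,0],
    [-0.3,0,14.8,0],
    [-0.3,0,14.8,0]
  ]
}}

```text
time: 27.25
eef_pos: [0.5949, 0.0204, 0.1937]
eef_rot: [[-1.0, -0.007, 0.0], [-0.007, 1.0, 0.0], [-0.0, 0.0, -1.0]]
force: [-0.6, 0.2, -1.6]
width: 0.32
finger_force: 59.5
```

```bash
python3 - <<'E'
from hd import *
snap('side','s3.png');go((.5955,.02,.187,90.5))
E
```

```text
at [0.5955 0.0202 0.1943] yaw 90.4 q [-4. 25.  2. 66.  0. -5.] t 27.3 w 0.32 F [-0.7  0.2 -1. ]
[ 0.  -0.   0.7] turn -0.1 q6 1.0
```

View pics/s3.png

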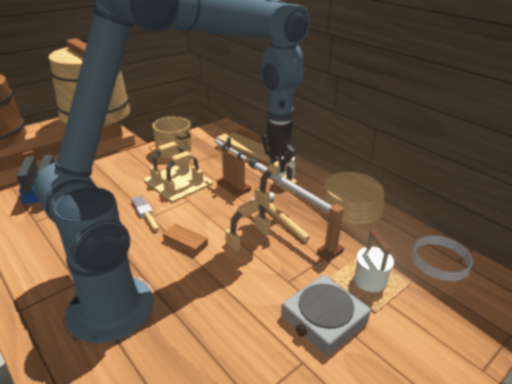

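The handle is astride the bar at (268,185), the two dry ones stand on the board, and the pot is on the mat. Lower the last few mm and release.

{"name": "carry_out", "arguments": {
  "plan": [
    [0,0,0.3,0],
    [0,0,0.5,0],
    [0,0,0.6,0],
    [0,0,0.6,0]
  ]
}}

```text
time: 27.7
eef_pos: [0.5953, 0.02, 0.1873]
eef_rot: [[-1.0, -0.006, 0.0], [-0.006, 1.0, 0.0], [-0.0, 0.0, -1.0]]
force: [0.3, -0.3, -1.8]
width: 0.318
finger_force: 59.5
```

{"name": "carry_out", "arguments": {
  "plan": [
    [0,0,0,0],
    [0,0,0,0],
    [0,0,0,0],
    [0,0,0,0]
  ],
  "grip": 0.6
}}

```text
time: 28.1
eef_pos: [0.5955, 0.02, 0.1876]
eef_rot: [[-1.0, -0.006, 0.001], [-0.006, 1.0, 0.0], [-0.001, 0.0, -1.0]]
force: [0.2, -0.4, -0.4]
width: 0.598
finger_force: 0.0
```

{"name": "carry_out", "arguments": {
  "plan": [
    [0,0,-2,0],
    [0,0,-5,0],
    [0,0,-9,0],
    [0,0,-12,0],
    [4,-1,-12,0],
    [8,-2,-12,0],
    [12,-3.2,-12,0],
    [14.5,-3.2,-12,0]
  ]
}}

```text
time: 28.9
eef_pos: [0.4481, -0.0136, 0.3076]
eef_rot: [[-1.0, -0.005, -0.0], [-0.005, 1.0, -0.0], [0.0, -0.0, -1.0]]
force: [-0.1, 0.1, -0.3]
width: 0.599
finger_force: 0.0
```

```bash
python3 - <<'E'
from hd import *
grips(cloud(snap('wrist')));go((.4485,-.0125,.2,90.5),(.4485,-.0125,.12,90.5))
E
```

```text
stand 1693 [449.  -13.4] [27.5 67.7] z 0.1289 closing yaw 90.0
stand 248 [534.6  18.9] [ 6.5 24.5] z 0.1298 closing yaw 1.6
hung 908 [575.5  19.5] [32.7 28.3] z 0.1915 closing yaw 37.2
at [ 0.445  -0.0129  0.3078] yaw 90.3 q [-10.   6.  -7.  77.  -0. -10.] t 28.95 w 0.6 F [-5.6  2.8  0.1]
[-0.4  0.  10.8] turn -0.2 q6 -2.0
[-0.4  0.  18.8] turn -0.2 q6 -2.0
```

{"name": "carry_out", "arguments": {
  "plan": [
    [-0.4,0,4,0],
    [-0.4,0,8,0],
    [-0.4,0,12,0],
    [-0.4,0,15,0],
    [-0.4,0,17,0],
    [-0.4,0,18.3,0],
    [-0.4,0,18.8,0],
    [-0.4,0,18.8,0]
  ]
}}

```text
time: 29.75
eef_pos: [0.4542, -0.0127, 0.119]
eef_rot: [[-1.0, -0.006, -0.001], [-0.006, 1.0, 0.0], [0.001, 0.0, -1.0]]
force: [-0.8, -0.3, 0.8]
width: 0.599
finger_force: 0.0
```

{"name": "carry_out", "arguments": {
  "plan": [
    [0,0,0,0],
    [0,0,0,0],
    [0,0,0,0]
  ]
}}

```text
time: 30.05
eef_pos: [0.4552, -0.0129, 0.1201]
eef_rot: [[-1.0, -0.006, 0.002], [-0.006, 1.0, -0.0], [-0.002, -0.0, -1.0]]
force: [1.2, 0.1, -0.0]
width: 0.602
finger_force: 0.0
```

```bash
python3 - <<'E'
from hd import *
go((.449,-.013,.12,90.2))
E
```

```text
at [ 0.4552 -0.0129  0.1201] yaw 90.3 q [-10.  13. -28.  49.   0. -10.] t 30.05 w 0.6 F [ 1.2  0.1 -0. ]
[ 0.6 -0.   0. ] turn 0.1 q6 -2.0
```

{"name": "carry_out", "arguments": {
  "plan": [
    [0.5,0,0,0],
    [0.5,0,0,0],
    [0.5,0,0,0],
    [0.5,0,0,0],
    [0.5,0,0,0],
    [0.5,0,0,0],
    [0.5,0,0,0],
    [0.5,0,0,0]
  ],
  "grip": 0
}}

```text
time: 30.85
eef_pos: [0.4491, -0.013, 0.1197]
eef_rot: [[-1.0, -0.006, -0.0], [-0.006, 1.0, -0.0], [0.0, -0.0, -1.0]]
force: [-2.6, -1.7, 5.8]
width: 0.313
finger_force: 60.3
```

{"name": "carry_out", "arguments": {
  "plan": [
    [0,0,-2,0],
    [0,0,-5,0],
    [0,0,-9,0],
    [0,0,-13,0],
    [0,0,-17,0],
    [0,0,-20,0],
    [0,0,-22,0],
    [0,0,-22,0]
  ]
}}

```text
time: 31.65
eef_pos: [0.4509, -0.0131, 0.3416]
eef_rot: [[-1.0, -0.006, 0.005], [-0.006, 1.0, -0.001], [-0.005, -0.001, -1.0]]
force: [0.5, 0.9, -2.8]
width: 0.317
finger_force: 59.9
```

{"name": "carry_out", "arguments": {
  "plan": [
    [-3,-2,0,0],
    [-6.5,-4,0,0],
    [-10,-6,0,0],
    [-13,-8,0,0],
    [-14.5,-9,0,0],
    [-14.5,-9,0,0],
    [-14.5,-9,0,0]
  ]
}}

```text
time: 32.35
eef_pos: [0.5943, -0.1017, 0.3371]
eef_rot: [[-1.0, -0.006, -0.004], [-0.006, 1.0, 0.002], [0.004, 0.002, -1.0]]
force: [-0.2, 0.2, -2.2]
width: 0.32
finger_force: 59.9
```

```bash
python3 - <<'E'
from hd import *
go((.5955,-.10,.187,90.5))
E
```

```text
at [ 0.5943 -0.1017  0.3371] yaw 90.3 q [-16.  26.  23.  88.   0. -16.] t 32.35 w 0.32 F [-0.2  0.2 -2.2]
[-0.2  0.1 15. ] turn -0.2 q6 -10.0
```

{"name": "carry_out", "arguments": {
  "plan": [
    [-0.2,0,3,0],
    [-0.2,0,6,0],
    [-0.2,0,9,0],
    [-0.2,0,11.5,0],
    [-0.2,0,13.5,0],
    [-0.2,0,14.5,0],
    [-0.2,0,14.8,0],
    [-0.2,0,14.8,0]
  ]
}}

```text
time: 33.15
eef_pos: [0.5967, -0.1016, 0.1917]
eef_rot: [[-1.0, -0.006, 0.0], [-0.006, 1.0, 0.0], [-0.0, 0.0, -1.0]]
force: [-0.3, -0.0, -2.1]
width: 0.32
finger_force: 60.0
```

{"name": "carry_out", "arguments": {
  "plan": [
    [0,0,0.2,0],
    [0,0,0.3,0],
    [0,0,0.3,0]
  ]
}}

```text
time: 33.45
eef_pos: [0.5974, -0.1021, 0.1889]
eef_rot: [[-1.0, -0.006, 0.001], [-0.006, 1.0, -0.0], [-0.001, -0.0, -1.0]]
force: [-0.0, 0.6, -2.0]
width: 0.318
finger_force: 60.0
```

{"name": "carry_out", "arguments": {
  "plan": [
    [0,0,0.2,0],
    [0,0,0.3,0],
    [0,0,0.3,0]
  ]
}}

```text
time: 33.75
eef_pos: [0.5969, -0.102, 0.185]
eef_rot: [[-1.0, -0.006, -0.0], [-0.006, 1.0, 0.0], [0.0, 0.0, -1.0]]
force: [-1.1, -0.3, -3.3]
width: 0.317
finger_force: 60.0
```

{"name": "carry_out", "arguments": {
  "plan": [
    [0,0,0,0],
    [0,0,0,0],
    [0,0,0,0],
    [0,0,0,0]
  ],
  "grip": 0.6
}}

```text
time: 34.15
eef_pos: [0.5972, -0.1021, 0.1856]
eef_rot: [[-1.0, -0.006, 0.001], [-0.006, 1.0, -0.0], [-0.001, -0.0, -1.0]]
force: [-0.5, -0.4, -0.6]
width: 0.599
finger_force: 0.0
```

{"name": "carry_out", "arguments": {
  "plan": [
    [0,0,-2,0],
    [0,0,-5,0],
    [0,0,-9,0],
    [0.3,4,-11,0],
    [0.3,9,-11,0],
    [0.3,14,-11,0],
    [0.3,19,-11,0],
    [0.3,24,-11,0]
  ]
}}

```text
time: 34.95
eef_pos: [0.5924, 0.1398, 0.2957]
eef_rot: [[-1.0, -0.006, 0.001], [-0.006, 1.0, 0.0], [-0.001, 0.0, -1.0]]
force: [1.2, -0.5, -0.7]
width: 0.6
finger_force: 0.0
```

{"name": "carry_out", "arguments": {
  "plan": [
    [0,4,0,0],
    [0,8,0,0],
    [0,11,0,0],
    [0,11,0,0],
    [0,11,0,0]
  ]
}}

```text
time: 35.45
eef_pos: [0.5918, 0.2484, 0.2952]
eef_rot: [[-1.0, -0.007, 0.0], [-0.007, 1.0, -0.001], [-0.0, -0.001, -1.0]]
force: [-0.4, -0.5, 0.3]
width: 0.603
finger_force: 0.0
```

```bash
python3 - <<'E'
from hd import *
P=cloud(snap('wrist','w7.png'));m=(P[...,2]>.185)&(P[...,2]<.202)&(abs(P[...,0]-.59)<.04)&(abs(P[...,1]-.25)<.07)
q=P[m];print(len(q),q.min(0),q.max(0),np.median(q,0));grips(P)
print('top');P=cloud(snap('top'));grips(P)
go((.5905,.264,.19,90.5))
E
```

```text
353 [0.58466386 0.25775526 0.18522147] [0.6000259  0.27299749 0.19635887] [0.59118829 0.26530316 0.19433955]
stand 159 [537.2  20. ] [ 6.4 24.3] z 0.1282 closing yaw 168.6
board 1864 [459.8 348.1] [28.  40.7] z 0.1407 closing yaw 93.9
board 2119 [459.3 440.7] [41.9 27.4] z 0.1404 closing yaw 94.2
board 339 [588.3 318.6] [57.6 10.6] z 0.1531 closing yaw 179.4
board 120 [595.4 319.5] [ 4.5 56. ] z 0.1542 closing yaw 0.7
top
hung 257 [ 594.7 -100.9] [26.7 70.3] z 0.1939 closing yaw 89.5
hung 259 [593.1  20. ] [27.5 75.9] z 0.1938 closing yaw 90.6
at [0.5921 0.247  0.2954] yaw 90.3 q [17. 30. 24. 84. -0. 17.] t 35.55 w 0.6 F [ 0.1 -0.3  0.6]
[ 0.1  1.7 10.5] turn -0.2 q6 24.0
```

View pics/w7.png

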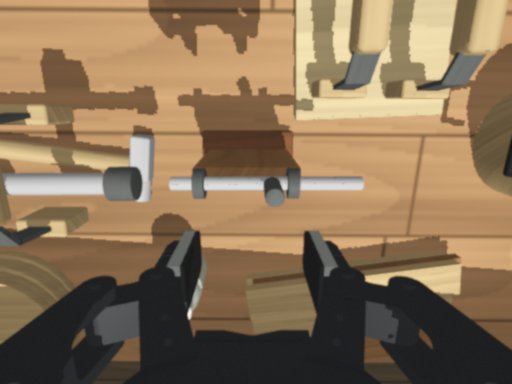

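The wrist picture shows the knob at (275,190) between the guide rings at 198 and 293, the bolt tip at 170, and the collar at (122,183). Gripping the knob.

{"name": "carry_out", "arguments": {
  "plan": [
    [0,1.8,3,0],
    [0,1.8,6,0],
    [0,1.8,8.5,0],
    [0,1.8,9.8,0],
    [0,1.8,10.3,0],
    [0,1.8,10.3,0],
    [0,1.8,10.3,0],
    [0,1.8,10.3,0]
  ]
}}

```text
time: 36.35
eef_pos: [0.5927, 0.2659, 0.1938]
eef_rot: [[-1.0, -0.006, 0.002], [-0.006, 1.0, 0.001], [-0.002, 0.001, -1.0]]
force: [0.2, 0.1, 0.5]
width: 0.599
finger_force: 0.0
```

{"name": "carry_out", "arguments": {
  "plan": [
    [0,0,0,0],
    [0,0,0,0],
    [0,0,0,0],
    [0,0,0,0],
    [0,0,0,0],
    [0,0,0,0],
    [0,0,0,0]
  ],
  "grip": 0,
  "grip_force": 40
}}

```text
time: 37.05
eef_pos: [0.592, 0.2661, 0.1929]
eef_rot: [[-1.0, -0.006, 0.001], [-0.006, 1.0, 0.0], [-0.001, 0.0, -1.0]]
force: [-0.4, -0.9, 5.1]
width: 0.17
finger_force: 39.1
```

```bash
python3 - <<'E'
from hd import *
go((.5922,.2045,.191,90.5))
E
```

```text
at [0.592  0.2661 0.1929] yaw 90.4 q [19. 31. 12. 70.  0. 18.] t 37.05 w 0.17 F [-0.4 -0.9  5.1]
[ 0.  -6.2  0.2] turn -0.1 q6 19.0
```

{"name": "carry_out", "arguments": {
  "plan": [
    [0,-0.8,0,0],
    [0,-1.8,0,0],
    [0,-2.8,0,0],
    [0,-3.8,0,0],
    [0,-4.6,0,0],
    [0,-5.2,0,0],
    [0,-5.6,0,0],
    [0,-5.8,0,0]
  ]
}}

```text
time: 37.85
eef_pos: [0.5926, 0.2125, 0.193]
eef_rot: [[-1.0, -0.008, 0.001], [-0.008, 1.0, 0.012], [-0.001, 0.012, -1.0]]
force: [1.2, 19.2, 2.1]
width: 0.168
finger_force: 39.5
```

{"name": "carry_out", "arguments": {
  "plan": [
    [0,-0.1,0,0],
    [0,-0.2,0,0],
    [0,-0.3,0,0],
    [0,-0.4,0,0],
    [0,-0.4,0,0]
  ]
}}

```text
time: 38.35
eef_pos: [0.5926, 0.2123, 0.193]
eef_rot: [[-1.0, -0.011, 0.002], [-0.011, 1.0, 0.018], [-0.002, 0.018, -1.0]]
force: [1.0, 24.6, 1.4]
width: 0.172
finger_force: 39.7
```

```bash
python3 - <<'E'
from hd import *
s=snap('top');P=cloud(s)
a=np.hstack([cv2.resize(cv2.imread('pics/top0.png')[135:190,115:225],None,fx=3.5,fy=3.5,interpolation=2),cv2.resize(s['color'][135:190,115:225],None,fx=3.5,fy=3.5,interpolation=2)])
b=cv2.resize(snap('side')['color'][110:230,190:360],None,fx=3,fy=3,interpolation=2)
a=np.vstack([a[:, :770],np.pad(b,((0,0),(0,770-b.shape[1]),(0,0)))]);cv2.imwrite('pics/c2.png',a)
P0=np.load('s0.npz')['P']
for Q in(P0,P):
    m=(Q[...,2]>.14)&(Q[...,2]<.163)&(abs(Q[...,0]-.591)<.015)&(Q[...,1]>.1)&(Q[...,1]<.4);y=np.sort(Q[m][:,1]);print('bolt far end',y[-3:],'gaps',[(y[i].round(3),y[i+1].round(3)) for i in np.where(np.diff(y)>.006)[0]])
go((.5922,.2045,.191,90.5))
E
```

```text
bolt far end [0.34719009 0.34752743 0.34795467] gaps [(np.float64(0.143), np.float64(0.174)), (np.float64(0.26), np.float64(0.272))]
bolt far end [0.21540188 0.21954477 0.22202108] gaps []
at [0.5926 0.2123 0.193 ] yaw 90.6 q [13. 29.  7. 68.  1. 13.] t 38.45 w 0.17 F [ 1.3 23.6  2. ]
[ 0.  -0.8  0.2] turn 0.1 q6 19.0
```

View pics/c2.png

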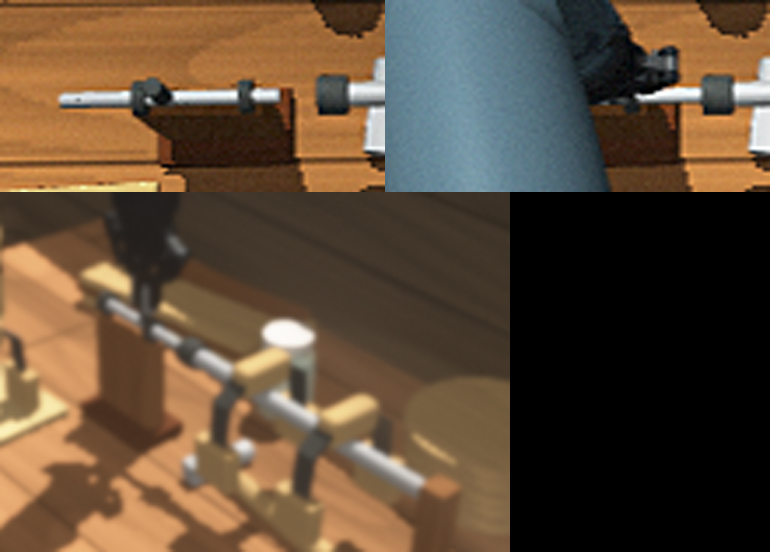

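The bolt has moved 53 mm and then resisted with 24 N. Releasing to see whether that's the stop.

{"name": "carry_out", "arguments": {
  "plan": [
    [0,0.4,0,0],
    [0,0.4,0,0],
    [0,0.4,0,0],
    [0,0.4,0,0],
    [0,0.4,0,0]
  ],
  "grip": 0.6
}}

```text
time: 38.95
eef_pos: [0.592, 0.2072, 0.192]
eef_rot: [[-1.0, -0.005, -0.001], [-0.005, 1.0, -0.0], [0.001, -0.0, -1.0]]
force: [-0.4, 0.0, 0.0]
width: 0.603
finger_force: 0.0
```

{"name": "carry_out", "arguments": {
  "plan": [
    [0,0,-3,0],
    [0,0,-7,0],
    [0,0,-10,0],
    [0,0,-10,0],
    [0,0,-10,0],
    [0,0,-10,0]
  ]
}}

```text
time: 39.55
eef_pos: [0.5916, 0.2076, 0.2908]
eef_rot: [[-1.0, -0.006, -0.002], [-0.006, 1.0, -0.001], [0.002, -0.001, -1.0]]
force: [-0.0, 0.4, 0.4]
width: 0.602
finger_force: 0.0
```

```bash
python3 - <<'E'
from hd import *
P=cloud(snap('wrist','w8.png'));m=(P[...,2]>.185)&(P[...,2]<.202)&(abs(P[...,0]-.59)<.04)&(abs(P[...,1]-.22)<.1)
q=P[m];print('knob',len(q),q.min(0),q.max(0))
m=(P[...,2]>.1595)&(P[...,2]<.17)&(abs(P[...,0]-.592)<.012)&(P[...,1]>.09)&(P[...,1]<.33)
h,e=np.histogram(P[m][:,1],bins=np.arange(.09,.33,.004));print([(round(a,3),int(b)) for a,b in zip(e,h) if b])
m=(P[...,2]>.14)&(P[...,2]<.163)&(abs(P[...,0]-.591)<.015)&(P[...,1]>.15)&(P[...,1]<.4);y=np.sort(P[m][:,1]);print('far end',y[-3:])
go((.5922,.2,.193,90.5))
E
```

```text
knob 358 [0.58511923 0.20515398 0.18533725] [0.60042345 0.22008428 0.1962671 ]
[(np.float64(0.09), 17), (np.float64(0.094), 20), (np.float64(0.098), 25), (np.float64(0.102), 18), (np.float64(0.106), 16), (np.float64(0.11), 12), (np.float64(0.114), 15), (np.float64(0.118), 97), (np.float64(0.122), 113), (np.float64(0.126), 112), (np.float64(0.13), 117), (np.float64(0.134), 120), (np.float64(0.138), 124), (np.float64(0.142), 54), (np.float64(0.194), 65), (np.float64(0.198), 107), (np.float64(0.202), 77), (np.float64(0.206), 13), (np.float64(0.21), 15), (np.float64(0.214), 14), (np.float64(0.218), 6), (np.float64(0.278), 73), (np.float64(0.282), 99), (np.float64(0.286), 99), (np.float64(0.29), 1)]
far end [0.29411782 0.29415936 0.29451463]
at [0.5914 0.2076 0.2906] yaw 90.3 q [14. 28. 21. 83.  0. 13.] t 39.6 w 0.6 F [0.3 1.2 0.3]
[-0.1 -0.8  9.8] turn -0.2 q6 18.0
```

View pics/w8.png

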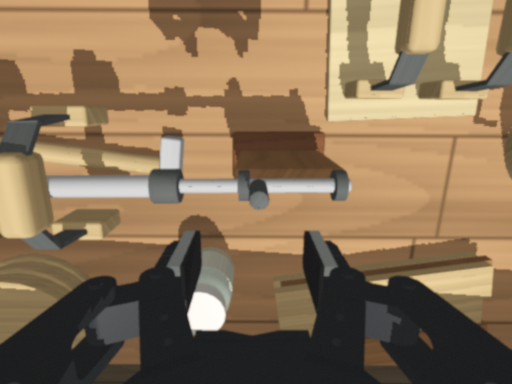

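The knob now sits against the inner ring (knob 205–220 mm, ring edge ~205 mm), and the rod is inside the collar. To rule out a finger having met the ring, I'll push again from behind with closed fingers.

{"name": "carry_out", "arguments": {
  "plan": [
    [0,3,0,0],
    [0,4.5,0,0],
    [0,4.5,0,0],
    [0,4.5,4,0],
    [0,4.5,7,0],
    [0,4.5,9,0],
    [0,4.5,9.6,0],
    [0,4.5,9.6,0]
  ],
  "grip": 0
}}

```text
time: 40.4
eef_pos: [0.5911, 0.2522, 0.1953]
eef_rot: [[-1.0, -0.006, -0.002], [-0.006, 1.0, -0.001], [0.002, -0.001, -1.0]]
force: [-0.1, 1.6, -0.1]
width: 0.004
finger_force: 0.0
```

{"name": "carry_out", "arguments": {
  "plan": [
    [0,-0.4,0,0],
    [0,-0.8,0,0],
    [0,-1.1,0,0],
    [0,-1.3,0,0],
    [0,-1.5,0,0],
    [0,-1.5,0,0]
  ]
}}

```text
time: 41.0
eef_pos: [0.592, 0.2377, 0.1965]
eef_rot: [[-1.0, -0.006, 0.0], [-0.006, 1.0, 0.0], [-0.0, 0.0, -1.0]]
force: [-0.5, -0.3, 0.5]
width: -0.0
finger_force: 0.0
```

{"name": "carry_out", "arguments": {
  "plan": [
    [0,-0.2,0,0],
    [0,-0.4,0,0],
    [0,-0.6,0,0],
    [0,-0.7,0,0],
    [0,-0.8,0,0],
    [0,-0.8,0,0]
  ]
}}

```text
time: 41.6
eef_pos: [0.5919, 0.2339, 0.1965]
eef_rot: [[-1.0, -0.008, 0.0], [-0.008, 1.0, 0.008], [-0.0, 0.008, -1.0]]
force: [0.6, 10.4, -1.6]
width: -0.004
finger_force: 5.5
```

{"name": "carry_out", "arguments": {
  "plan": [
    [0,-0.1,0,0],
    [0,-0.2,0,0],
    [0,-0.3,0,0],
    [0,-0.4,0,0],
    [0,-0.4,0,0]
  ]
}}

```text
time: 42.1
eef_pos: [0.5919, 0.2334, 0.1966]
eef_rot: [[-1.0, -0.011, 0.0], [-0.011, 1.0, 0.016], [-0.0, 0.016, -1.0]]
force: [-0.1, 19.9, -3.3]
width: -0.006
finger_force: 10.0
```

Firm stop at 20 N (the bolt needs 3 N), so it's fully home. Backing off and doing a final check.

{"name": "carry_out", "arguments": {
  "plan": [
    [0,1,0,0],
    [0,1.5,0,0],
    [0,1.5,-4,0],
    [0,1.5,-9,0],
    [0,1.5,-13,0],
    [4,1.5,-14,0],
    [8,1.5,-14,0],
    [12,1.5,-14,0]
  ]
}}

```text
time: 42.9
eef_pos: [0.4716, 0.2398, 0.3369]
eef_rot: [[-1.0, -0.005, 0.002], [-0.005, 1.0, -0.0], [-0.002, -0.0, -1.0]]
force: [-0.7, 0.3, 0.4]
width: 0.001
finger_force: 0.0
```

{"name": "carry_out", "arguments": {
  "plan": [
    [4,0,0,0],
    [7,0,0,0],
    [7,0,0,0],
    [7,0,0,0],
    [7,0,0,0],
    [7,0,0,0]
  ]
}}

```text
time: 43.5
eef_pos: [0.4031, 0.2397, 0.3361]
eef_rot: [[-1.0, -0.005, 0.0], [-0.005, 1.0, -0.0], [-0.0, -0.0, -1.0]]
force: [-0.1, -0.7, 0.4]
width: 0.001
finger_force: 0.0
```

```bash
python3 - <<'E'
from hd import *;from pot import pot
s=snap('top','t9.png');P=cloud(s);grips(P);pot()
W=cloud(snap('wrist'));m=(W[...,2]>.185)&(W[...,2]<.202)&(abs(W[...,0]-.59)<.04)&(abs(W[...,1]-.22)<.1);q=W[m];print('knob',q.min(0),q.max(0))
grips(W);snap('side','s9.png');go()
E
```

```text
hung 259 [ 594.8 -101.8] [81.5 26.3] z 0.1934 closing yaw 89.8
hung 259 [592.8  20.1] [27.4 75.1] z 0.1939 closing yaw 90.4
pot band (0.14, 0.17) 218 [ 592.2 -376.2] [88.  20.7] 64.2 0.1565Traceback (most recent call last):
  File "<stdin>", line 3, in <module>
    return umr_minimum(a, axis, None, out, keepdims, initial, where)
ValueError: zero-size array to reduction operation minimum which has no identity
```

```bash
python3 - <<'E'
from hd import *;from pot import pot
s=snap('side','s9.png');P=cloud(s);m=(P[...,2]>.18)&(P[...,2]<.202)&(abs(P[...,0]-.59)<.02)&(abs(P[...,1]-.23)<.07);q=P[m];print('knob',len(q),np.median(q,0))
grips(cloud(snap('wrist')))
E
```

```text
knob 30 [0.58948216 0.2092879  0.19139264]
stand 258 [535.   20.1] [25.4  6.4] z 0.1296 closing yaw 176.5
board 1491 [444.6 348.5] [28.4 66.3] z 0.1408 closing yaw 89.3
board 1638 [444.9 440.8] [66.4 27.9] z 0.1406 closing yaw 89.2
hung 406 [564.9  19.2] [14.5 27.6] z 0.1883 closing yaw 7.0
```

View pics/s9.png

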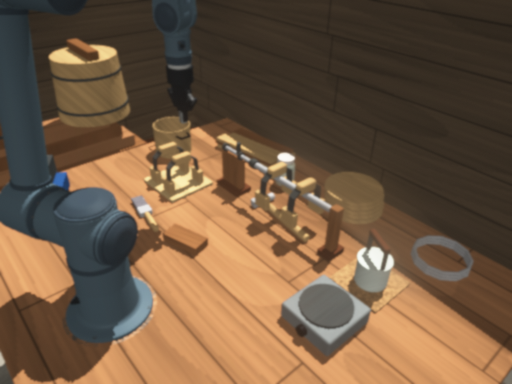

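Everything is in place: the pot is on the mat at (374,270), two handles stand on the board at (175,165), two hang on the bar at (270,180) and (305,190), and the bolt is home. Handing in.

```bash
python3 -c "
from workcell import job_done;print(job_done())"
```

```text
the job is handed in; nothing more can be done
None
```

I handed the job in: the pot stands on the cork mat, both dry handles are on the board, both glued handles hang on the bar, the bolt is pushed home against its stop, and I did not touch the hammer.

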